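# Check the gap tester with the blue blade gauge

### The arm

A 6-joint arm with a two-finger parallel gripper is mounted at the origin on a cart in front of the work surface, level with it; the furniture and walls round the work are solid. World frame = base frame: x ahead of the robot, y to its left, z up, the work surface at z = 0. Lengths are in m, angles in rad, forces in N, time in s.
With the tool pointing down it reaches from about 0.35 to 0.975 m from the base axis. Payload 4.9 kg.
Tool frame: the origin (TCP) lies at the very end of the fingers, on their centre line; the grasp point (between the pads) lies 19 mm behind it; z points along the fingers, x is the direction in which the jaws open and shut, and the axes are right-handed (so a half turn about z gives the same grasp; the last joint's range is limited). The gripper opens to 85 mm and grips with 20 to 120 N. Pads are 22 mm wide; open, the fingers measure 114 mm over their backs; the gripper's body (76 mm by 85 mm) begins 54 mm behind the grasp point. The pads swing forward as they close: fully open they stand 13 mm farther back than shut.
Start: joints at [-1.461, 0.053, 1.613, -0, 1.476, -0.119], TCP at [0.142, -0.609, 0.231] pointing down, gripper open.
Joint ranges: [-3.01, 3.01], [-1.01, 2.22], [0.06, 2.58], [-1.02, 4.17], [0.09, 2.62], [-3.14, 3.14]. Speed limits (rad/s): [2.57, 2.57, 3.14, 3.14, 3.14, 3.14].

### API

Orientations are given as a unit quaternion [w, x, y, z].
In Python, from plant import manip, imaging gives the robot as it stands.
- The arm moves only by the shell command python3 -m pendant 'ROWS'. ROWS is JSON, a list that holds one entry, the list of rows, each a list of 7 numbers: the turn, a rotation vector about the world's x, y, z in units of pi rad (1.0 is pi rad), then the shift along the world's x, y, z in units of 250 mm (1.0 is 250 mm), then the opening, from 0 (shut) to 1 (fully open). In form: [[[ax, ay, az, tx, ty, tz, claw], ...]]. A call has 1 to 20 rows; each row shifts and turns the commanded pose from where the row before left it; what a row does not reach is not made up. A row lasts 1/8 s, in which the tool goes at most 62.5 mm and 10.7 degrees, less where a joint would pass 70% of its speed; a pose out of reach is approached as far as the arm can. A call with a number of a shift or a turn outside -1 to 1 is refused whole. A call with a gripper value outside its range is refused whole. The fingers move at their own pace and stop on an object; the grip force is fixed at half the most. Time passes only in rows, so rows that do not move let the fingers close. It gives the time, the measured TCP pose, the force and the opening at its end, in the units of the state.
- manip.state(): the state, without advancing time (a new reading comes with each control period).
- imaging.grab_frame(name): name is "scene" or "top" or "wrist"; returns a dict with "frame" (400x640x3 uint8, blue, green, red), "mtx" (3x3 intrinsics, pixels), "k1" (the pictures are not rectified: a ray, as slopes to the right and down, at radius r is drawn at 1 + k1 r^2 times it, then the intrinsics apply), "world_to_cam" (4x4, takes a point from world to camera coordinates). Camera axes: x right, y down, z forward; pixel columns grow to the right and rows downward; lengths in m; the calibration is good to about 2 mm. A picture is of the moment at which its call begins. There is no depth.
- manip.job_done(): hands the job in, once; it reports no verdict.
The state is a dict: "time": time; "joint_pos": joint angles; "joint_vel": joint speeds; "joint_efforts": joint torques, N m; "tool_pos": TCP position; "tool_rot": TCP orientation; "contact_force": force on the tool from outside, world axes, zero at the start; "ft_torque": the same for the moment, N m; "gripper_width": opening from 0.0 (shut) to 1.0 (fully open).
Only numpy, scipy, OpenCV 4.12 (cv2) and the standard library are available. Lean on these libraries where they do the work, as an engineer would, in place of code of your own. Each camera call takes 0.05 s, during which the arm holds its last target. There are 200 camera calls.

### The job

Zero the gap tester by pressing its red plunger all the way down to the stop and letting it spring back up; then take the blue-handled blade gauge from the rack and slide its blade straight down, near the middle of the two sprung plates, until it drags snugly and the plates' top edges lie within the black band on the blade. Do not run the blade onto the green stop bar below, and leave the other gauges and the things lying about where they are. Finish while still holding the gauge still at that depth: do not let go of it.

Things in the scene. Friction and masses are not known exactly. Their poses are not given: they have to be found in the camera images.
- tester: Gap tester: fixed grey base 120 (x) x 190 (y) x 14 mm high; origin at the centre of its underside on the bench, z up. Two upright aluminium plates at its y = -35 mm (x = 0), red plunger on a square tower (50 mm high) at y = +65 mm (x = 0). Outer uprights at x = +-48 mm reach 80 mm high.
- floating_head (a joint): The plates and the outer uprights ride on a head that floats along the tester's x, so that the plates centre themselves on the blade: m toward +x, 0 at rest, at most 0.004 either way, soft spring 0.2 N per mm.
- stop_bar: Green fixed bar 20 x 38 x 30 mm under the plates, origin at the centre of its underside, top 44 mm above the bench.
- plates_mouth (a point): Centre of the mouth between the plates, level with their top edges, 100 mm above the bench; axes as the tester's. Moves with the floating head. Plates: 60 mm wide along y, facing along x, each sliding outward on springs. The mouth is 16 mm wide, its lips narrow to a 0.6 mm rest gap 16 mm further down; from there flat faces run to 60 mm below the mouth. The stop bar's top is 56 mm below the mouth.
- front_plate (a joint): How far the plate on the tester's -x side has been pushed outward (m), 0 at rest, at most 0.006; spring 1.8 N at rest plus 0.9 N per mm. With the 4 mm blue blade centred between them each plate reads about 0.0017; the blade then drags with roughly 3 to 5 N.
- back_plate (a joint): The same for the plate on the tester's +x side, outward positive.
- zero_plunger (a joint): How far the red zero plunger is pressed down (m): 0 up, 0.010 at its stop. Spring, 2.1 N at first and 5.6 N at the stop; it comes back up by itself.
- plunger_top (a point): Centre of the top of the round red plunger head (28 mm in diameter, 11 mm high), 77.5 mm above the bench when up. It moves with the head; press straight down on it.
- gauge_rack: Fixed black rack, 50 (x) x 165 (y) x 66 mm high, origin at the centre of its underside; three slots 50 mm apart along its y axis (6 mm wide along x, 31 mm along y), in each of which a gauge stands, blade down.
- blue_gauge_grip (a point): Centre of the blue handle (14 mm thick along its x, 34 wide along y, 40 high along z); grip it across the 14 mm. In the rack it is 86 mm above the bench, the handle's underside on the rack's top. Below it hangs a steel blade 4 mm thick (x), 28 wide (y), 62 long, thinned to 2 mm at the last 4 mm; its tip is 82 mm below this point. Black band 30 to 46 mm above the tip. Turned by half a turn it is the same.
- blue_gauge_tip (a point): Centre of the lower end of the blue gauge's blade, same axes as the gauge (z toward the handle).
- blue_gauge: The whole blue gauge, about 90 g; its origin is at the blade's tip, as blue_gauge_tip.
- yellow_gauge_grip (a point): Centre of the handle of the yellow gauge, same shape, blade 3 mm; stays in the rack.
- white_gauge_grip (a point): Centre of the handle of the white gauge, same shape, blade 5 mm; stays in the rack.
- pliers: blue-handled pliers, 50x122x12 mm, lying at the back; a bystander, origin at the centre of its underside.
- tweezers_black: black tweezers, 13x127x9 mm, lying at the back; a bystander, origin at the centre of its underside.
- driver_red: red-handled screwdriver, 20x164x19 mm, lying at the back; a bystander, origin at the centre of its underside.
- marker: black marker, 10x129x11 mm, lying at the back; a bystander, origin at the centre of its underside.
- transformer: small yellow and grey transformer, 28x36x31 mm; a bystander, origin at the centre of its underside.
- heatsink: small aluminium heat sink, 30x42x22 mm; a bystander, origin at the centre of its underside.

How it is judged:
On the way, in this order (a step that is already met when the one before it is completed fails the run):
1. the red plunger is pressed down to its stop (the last 1.5 mm) (value of joint zero_plunger above 0.0085 m), for 0.1 s.
2. the plunger is back up and the blue gauge is held clear of the rack (value of joint zero_plunger below 0.0015 m and height (world z) of blue_gauge_tip above 0.074 m and contact force between blue_gauge and the fingers above 1 N), for 0.1 s.
3. the blade is nipped between both plates (z of blue_gauge_tip in the frame of plates_mouth between -0.054 and -0.018 m and value of joint each of front_plate, back_plate above 0.0002 m and contact force between blue_gauge and front_plate above 0.5 N and contact force between blue_gauge and back_plate above 0.5 N), for 0.1 s.
At the end, for the whole second after the job is handed in: Blade tip 28-48 mm below the plates' top edges, within 15 mm of their middle, upright and square within 0.15 rad, touching both plates (over 0.5 N each), at rest, held by the fingers (over 2 N), off the stop bar; plunger up; other gauges within 20 mm, bystanders within 30 mm of their start (z of blue_gauge_tip in the frame of plates_mouth between -0.048 and -0.028 m and y of blue_gauge_tip in the frame of plates_mouth between -0.015 and 0.015 m and value of joint each of front_plate, back_plate above 0.0002 m and contact force between blue_gauge and front_plate above 0.5 N and contact force between blue_gauge and back_plate above 0.5 N and contact force between blue_gauge and the fingers above 2 N and angle between blue_gauge_tip's own z axis and vertical below 0.15 rad and angle between the x axis of blue_gauge_tip and the x axis of plates_mouth, either way round below 0.15 rad and linear speed of blue_gauge below 0.01 m/s and contact force between blue_gauge and stop_bar below 0.3 N and value of joint zero_plunger below 0.0015 m and distance of each of yellow_gauge_grip, white_gauge_grip from where it was at the start of the episode below 0.02 m and distance of each of pliers, tweezers_black, driver_red, marker, transformer, heatsink from where it was at the start of the episode below 0.03 m); the arm keeps its last pose, push and grip.
It fails at once if the blade is run onto the stop bar (contact force between blue_gauge and stop_bar above 1 N).
It fails at once if another gauge is taken from the rack or a bystander is knocked away (distance of any of yellow_gauge_grip, white_gauge_grip from where it was at the start of the episode above 0.03 m or distance of any of pliers, tweezers_black, driver_red, marker, transformer, heatsink from where it was at the start of the episode above 0.04 m).
It also fails if it takes over 54 s, if anything falls off the work surface, if the arm or the gripper's body presses on something with over 40 N, if the wrist force passes 120 N, or if a joint passes its speed limit or range.

## Working session

There is one attempt and no reset: what is moved stays moved. The work goes in short steps, Python scripts to look and compute and a shell command to move; the robot and the scene stay as the last step left them, time stands still between calls to the robot, and variables do not carry over. Pictures are saved under pics/ and viewed, about 8 in all and at most 12, crops included, and the job is handed in when it is done.

```bash
mkdir -p pics
cat > h.py <<'E'
import numpy as np, cv2
from plant import manip, imaging
def grab(n, save=None):
    f=imaging.grab_frame(n)
    if save: cv2.imwrite('pics/'+save+'.png',f['frame'])
    return f
def ray(f,u,v):
    K=np.array(f['mtx'],float);T=np.array(f['world_to_cam'],float)
    d=np.array([(u-K[0,2])/K[0,0],(v-K[1,2])/K[1,1]]);p=d.copy()
    for _ in range(30): p=d/(1+f['k1']*(p@p))
    R=T[:3,:3];return -R.T@T[:3,3],R.T@np.array([p[0],p[1],1.])
def onz(f,u,v,z):
    c,r=ray(f,u,v);return c+r*(z-c[2])/r[2]
def proj(f,P):
    K=np.array(f['mtx'],float);T=np.array(f['world_to_cam'],float)
    q=T[:3,:3]@np.array(P,float)+T[:3,3];s=q[:2]/q[2];s=s*(1+f['k1']*(s@s))
    return np.array([K[0,0]*s[0]+K[0,2],K[1,1]*s[1]+K[1,2]])
E
python3 - <<'E'
from h import *
a=grab('scene','scene0');b=grab('top','top0');c=grab('wrist','wrist0')
for f in (a,b,c): print(np.round(f['mtx'],1).tolist(),f['k1'],np.round(np.linalg.inv(f['world_to_cam']),3).tolist())
print(manip.state())
E
```

```text
[[415.4, 0.0, 310.2], [0.0, 415.4, 192.3], [0.0, 0.0, 1.0]] 0.025568764858991035 [[-0.551, -0.386, 0.74, -0.211], [-0.834, 0.23, -0.501, 0.531], [0.023, -0.894, -0.448, 0.555], [0.0, 0.0, 0.0, 1.0]]
[[494.6, 0.0, 317.9], [0.0, 494.6, 194.4], [0.0, 0.0, 1.0]] -0.15028752974265835 [[-0.002, -0.983, 0.185, 0.333], [-1.0, 0.003, 0.006, -0.026], [-0.006, -0.185, -0.983, 1.364], [0.0, 0.0, 0.0, 1.0]]
[[334.2, 0.0, 317.5], [0.0, 334.2, 195.1], [0.0, 0.0, 1.0]] -0.05702809828884417 [[0.227, -0.941, -0.251, 0.205], [-0.974, -0.22, -0.059, -0.594], [-0.0, 0.258, -0.966, 0.373], [0.0, 0.0, 0.0, 1.0]]
{'time': 0.15, 'joint_pos': array([-1.46103065e+00,  5.32322881e-02,  1.61398175e+00, -1.77049579e-05,
        1.47604778e+00, -1.18986755e-01]), 'joint_vel': array([-0.0006338 , -0.00190282, -0.00433953,  0.00148381,  0.00109303,
       -0.0012549 ]), 'joint_efforts': array([ 8.52409321e-04, -3.94241667e+01, -3.70722198e+01, -2.53422934e-05,
        4.73938999e-03, -2.26940915e-05]), 'tool_pos': array([ 0.14167495, -0.60821591,  0.23032678]), 'tool_rot': array([-5.86652543e-04,  7.83186894e-01, -6.21785809e-01, -5.93672850e-04]), 'contact_force': array([ 0.44923835,  0.78543568, -0.52352776]), 'ft_torque': array([ 0.00079376, -0.03297246,  0.0231892 ]), 'gripper_width': 0.9990183033753476}
```

View pics/scene0.png

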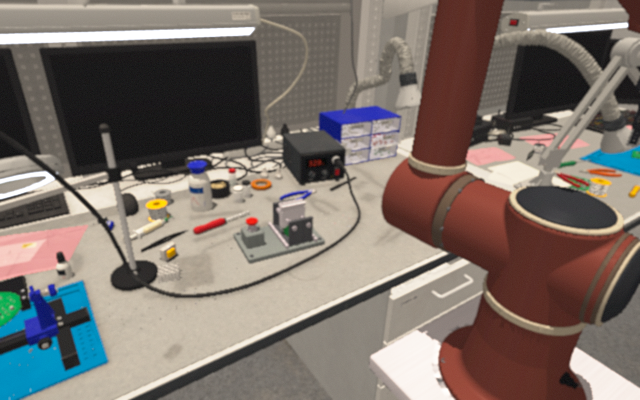

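View pics/top0.png

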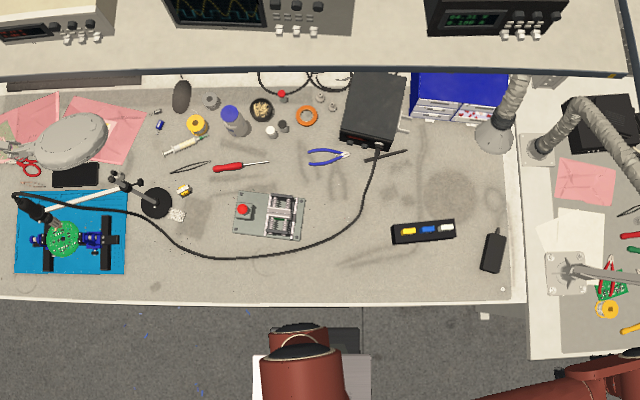

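The top view shows the tester near (270,216), with the plunger at (243,210). The rack is near (423,231), and its blue handle is at (428,229). Next I'll measure these by colour.

```bash
cat > m.py <<'E'
from h import *
def blob(img,lo,hi,roi):
    x0,y0,x1,y1=roi
    h=cv2.cvtColor(img[y0:y1,x0:x1],cv2.COLOR_BGR2HSV);m=cv2.inRange(h,lo,hi)
    n,l,s,c=cv2.connectedComponentsWithStats(m);i=1+np.argmax(s[1:,4])
    pts=np.argwhere(l==i)[:,::-1]+[x0,y0]
    return c[i]+[x0,y0],s[i,4],cv2.minAreaRect(pts.astype(np.float32))
E
python3 - <<'E'
from m import *
f=grab('top');g=f['frame']
for n,lo,hi,roi,z in [('red',(0,120,80),(8,255,255),(225,190,262,230),.0775),('blue',(100,120,60),(125,255,255),(415,215,440,245),.106),('yel',(18,120,80),(35,255,255),(395,215,420,245),.106),('white',(0,0,170),(180,50,255),(436,215,456,240),.106)]:
    c,a,r=blob(g,lo,hi,roi);print(n,c.round(1),a,r,onz(f,*c,z).round(4))
# tester base outline
h=g[180:250,225:315];
cv2.imwrite('pics/crop.png',np.hstack([cv2.resize(g[180:250,225:315],None,fx=5,fy=5,interpolation=2),cv2.resize(g[205:275,385:465],None,fx=5,fy=5,interpolation=2)])[:, :800])
E
```

```text
red [241.8 208.5] 88 ((242.0, 208.5), (9.0, 10.0), 90.0) [0.5372 0.1828 0.0775]
blue [426.7 228.8] 96 ((426.53466796875, 228.7254180908203), (6.462430953979492, 15.58586311340332), 81.25383758544922) [ 0.4786 -0.2984  0.106 ]
yel [407.8 230.8] 103 ((407.6099548339844, 230.7699737548828), (6.788225173950195, 15.414929389953613), 81.8698959350586) [ 0.4737 -0.2489  0.106 ]
white [446.8 226.6] 70 ((447.0, 226.5), (5.0, 12.0), 90.0) [ 0.484  -0.3513  0.106 ]
```

View pics/crop.png

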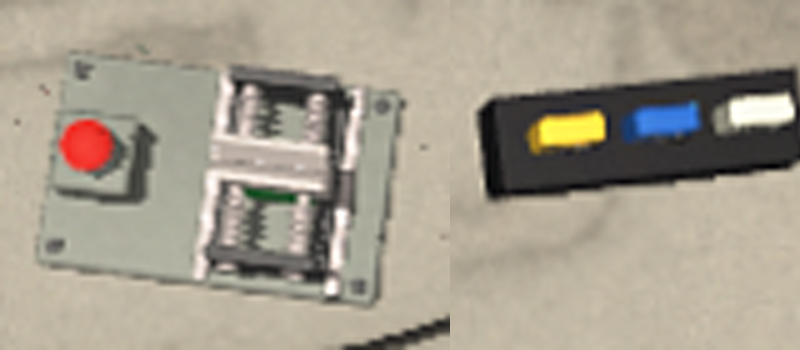

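```bash
python3 -m pendant '[[[0,0,0.046,0.127,0.123,0,1],[0,0,0.046,0.127,0.123,0,1],[0,0,0.046,0.127,0.123,0,1],[0,0,0.046,0.127,0.123,0,1],[0,0,0.046,0.127,0.123,0,1],[0,0,0.046,0.127,0.123,0,1],[0,0,0.046,0.127,0.123,0,1],[0,0,0.046,0.127,0.123,0,1],[0,0,0.046,0.127,0.123,0,1],[0,0,0.046,0.127,0.123,0,1],[0,0,0,0,0,0,1],[0,0,0,0,0,0,1]]]'
python3 - <<'E'
from h import *
f=grab('wrist','wrist1')
t=grab('top')
C=[onz(t,225+u/5,180+v/5,.014) for u,v in [(68,50),(402,92),(375,305),(38,265)]]
print(np.round(C,4).tolist(),np.mean(C,0))
for i in range(4):
    d=C[(i+1)%4]-C[i];print(np.linalg.norm(d),np.arctan2(d[1],d[0]))
E
```

```text
time: 1.7
tool_pos: [0.459, -0.3013, 0.2311]
tool_rot: [0.0, 0.999, 0.051, -0.0]
contact_force: [-0.2, -1.1, -0.3]
gripper_width: 0.996
[[0.5997, 0.2036, 0.014], [0.5754, 0.0166, 0.014], [0.4571, 0.031, 0.014], [0.4791, 0.2171, 0.014]] [0.5278332  0.11706697 0.014     ]
0.1885612815047792 -1.700129892863056
0.11916724568923748 3.0200222627163007
0.18731097324726112 1.4534322963066897
0.1214253563420422 -0.11130642877146386
```

View pics/wrist1.png

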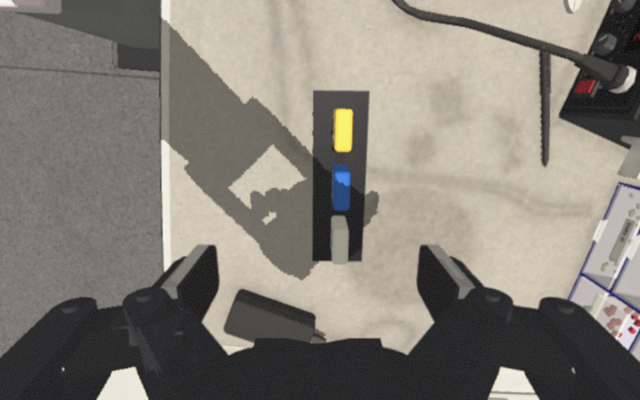

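The wrist view shows the rack, with yellow at (343,130), blue at (341,188) and white at (339,239). The tester outline measures 188 x 120 mm at yaw -0.12, which agrees with the plunger blob. I'll close the fingers and move to above the plunger.

```bash
python3 - <<'E'
from m import *
f=grab('wrist');g=f['frame']
for n,lo,hi in [('yel',(20,100,80),(35,255,255)),('blue',(100,120,40),(125,255,255))]:
    c,a,r=blob(g,lo,hi,(300,80,390,270));bp=cv2.boxPoints(r)
    P=np.array([onz(f,*p,.106) for p in bp]);print(n,c,a,onz(f,*c,.106).round(4),P[:,:2].round(4).tolist())
    c,a,r=blob(g,lo,hi if n!='x' else hi,(300,80,390,270))
h=cv2.cvtColor(g,cv2.COLOR_BGR2HSV);print([ (v,h[v,341].tolist()) for v in range(164,216,4)])
print(proj(f,[.4786,-.2984,.106]))
E
python3 -m pendant '[[[0,0,-0.007,0.031,0.193,0,0],[0,0,-0.007,0.031,0.193,0,0],[0,0,-0.007,0.031,0.193,0,0],[0,0,-0.007,0.031,0.193,0,0],[0,0,-0.007,0.031,0.193,0,0],[0,0,-0.007,0.031,0.193,0,0],[0,0,-0.007,0.031,0.193,0,0],[0,0,-0.007,0.031,0.193,0,0],[0,0,-0.007,0.031,0.193,0,0],[0,0,-0.007,0.031,0.193,0,0],[0,0,0,0,0,0,0],[0,0,0,0,0,0,0]]]'
python3 - <<'E'
from m import *
f=grab('wrist','wrist2');g=f['frame']
c,a,r=blob(g,(0,120,80),(8,255,255),(150,20,500,380));print(c,a,r,onz(f,*c,.0775),proj(f,[.5365,.182,.0775]))
print(manip.state()['tool_pos'],manip.state()['gripper_width'])
E
```

```text
yel [343.22777101 128.78806334] 821 [ 0.4741 -0.2525  0.106 ] [[0.4679, -0.2707], [0.465, -0.2364], [0.48, -0.2353], [0.4834, -0.2696]]
blue [341.64980545 186.91958495] 771 [ 0.4785 -0.2996  0.106 ] [[0.4737, -0.3201], [0.4693, -0.2813], [0.483, -0.2799], [0.4879, -0.3187]]
[(164, [110, 164, 121]), (168, [109, 176, 126]), (172, [109, 178, 215]), (176, [108, 169, 231]), (180, [108, 170, 228]), (184, [109, 164, 131]), (188, [109, 173, 124]), (192, [109, 167, 124]), (196, [110, 169, 127]), (200, [109, 168, 126]), (204, [109, 171, 122]), (208, [108, 189, 116]), (212, [165, 28, 36])]
[341.91363119 185.56492298]
time: 3.35
tool_pos: [0.5368, 0.1804, 0.2312]
tool_rot: [0.0, 0.998, -0.059, -0.0]
contact_force: [0.6, -0.1, -0.6]
gripper_width: 0.006
[434.65388303  96.79865772] 1043 ((433.7142639160156, 98.13373565673828), (80.71148681640625, 18.940351486206055), 80.34010314941406) [0.64571351 0.24124367 0.0775    ] [316.67683831 178.07340499]
[0.53683955 0.18006387 0.23120866] -0.002531327928751376
```

View pics/wrist2.png

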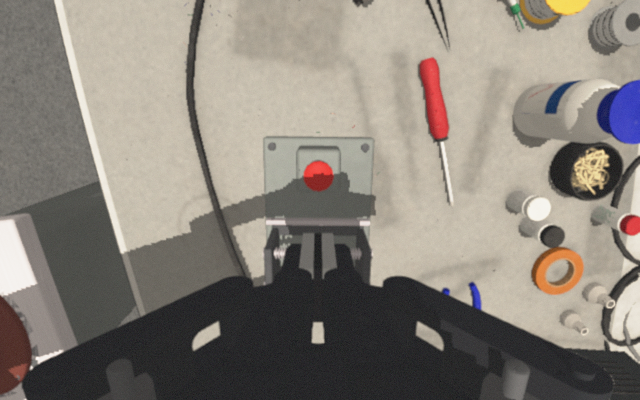

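The plunger is at (318,176), which casts to about (0.538, 0.184). I'll shift by (+1, +3.5) mm and descend to near contact.

```bash
python3 -m pendant '[[[0,0,0,0.004,0.014,-0.08,0],[0,0,0,0,0,-0.16,0],[0,0,0,0,0,-0.16,0],[0,0,0,0,0,-0.12,0],[0,0,0,0,0,-0.06,0],[0,0,0,0,0,-0.02,0],[0,0,0,0,0,-0.02,0],[0,0,0,0,0,0,0]]]'
python3 -m pendant '[[[0,0,0,0,0,-0.012,0],[0,0,0,0,0,-0.008,0],[0,0,0,0,0,0,0]]]'
```

```text
time: 4.4
tool_pos: [0.5387, 0.1848, 0.0775]
tool_rot: [-0.0, 0.998, -0.058, 0.001]
contact_force: [-0.2, -0.4, 0.9]
gripper_width: 0.001
time: 4.78
tool_pos: [0.5388, 0.185, 0.0722]
tool_rot: [-0.0, 0.998, -0.058, 0.001]
contact_force: [1.2, -0.7, 3.6]
gripper_width: -0.004
```

```bash
python3 -m pendant '[[[0,0,0,0,0,-0.01,0],[0,0,0,0,0,-0.008,0],[0,0,0,0,0,-0.003,0],[0,0,0,0,0,0,0],[0,0,0,0,0,0,0]]]'
```

```text
time: 5.4
tool_pos: [0.5388, 0.185, 0.0673]
tool_rot: [-0.0, 0.998, -0.058, 0.001]
contact_force: [2.0, -1.0, 8.5]
gripper_width: -0.001
```

```bash
python3 -m pendant '[[[0,0,0,0,0,-0.003,0],[0,0,0,0,0,0,0],[0,0,0,0,0,0,0]]]'
python3 -m pendant '[[[0,0,0,0,0,0.02,0],[0,0,0,0,0,0.04,0],[0,0,0,0,0,0.1,0],[0,0,0,0,0,0.2,0],[0,0,0,0,0,0.24,0],[0,0,0,0,0,0.06,0],[0,0,0,0,0,0,0]]]'
```

```text
time: 5.78
tool_pos: [0.5388, 0.185, 0.0673]
tool_rot: [-0.0, 0.998, -0.058, 0.001]
contact_force: [-1.4, -1.6, 11.3]
gripper_width: -0.001
time: 6.65
tool_pos: [0.5375, 0.1849, 0.2306]
tool_rot: [-0.0, 0.998, -0.058, -0.0]
contact_force: [-0.2, 0.1, 0.2]
gripper_width: -0.0
```

The plunger bottomed out: z held at 0.0673 while the force rose to 11 N. I'll look at the plates from above on the way back to the rack.

```bash
python3 -m pendant '[[[0,0,0,-0.0125,-0.125,0,0],[0,0,0,-0.0125,-0.125,0,0],[0,0,0,-0.0125,-0.125,0,0],[0,0,0,-0.0125,-0.125,0,0],[0,0,0,0,0,0,0],[0,0,0,0,0,0,0]]]'
python3 - <<'E'
from m import *
f=grab('wrist','wrist3');g=f['frame']
p=proj(f,[.5238,.0823,.1]);print(p)
x,y=(p-[65,75]).astype(int)
print(x,y);cv2.imwrite('pics/crop3.png',cv2.resize(g[y:y+100,x:x+130],None,fx=6,fy=6,interpolation=2))
E
```

```text
time: 7.4
tool_pos: [0.5242, 0.0602, 0.2281]
tool_rot: [-0.0, 0.998, -0.058, -0.002]
contact_force: [0.2, 0.4, 0.3]
gripper_width: 0.002
[314.13985604 160.50107721]
249 85
```

View pics/crop3.png

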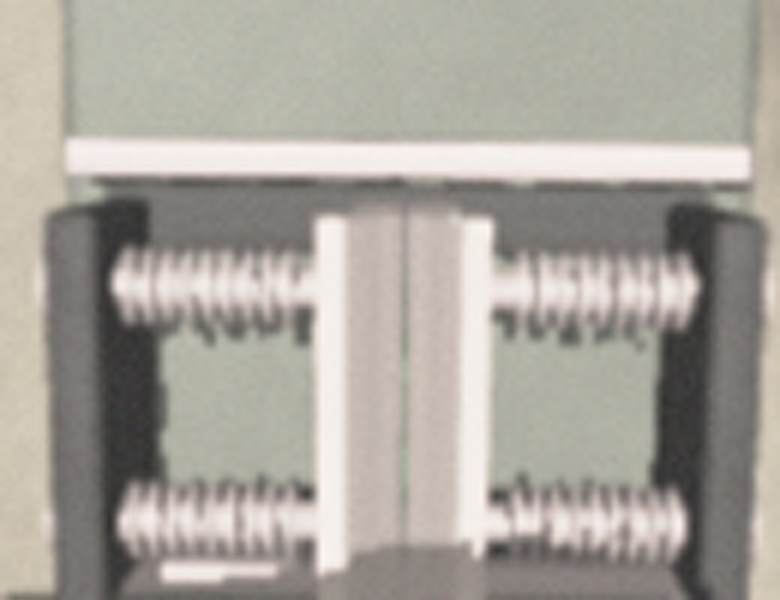

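In the crop the plates' gap is at image column ~316. The gap line is vertical, so the tool's yaw of -0.116 matches the tester. Next I'll compute the mouth point and go to above the blue gauge with the gripper open.

```bash
python3 - <<'E'
from m import *
f=grab('wrist')
print('mouth line',onz(f,315.9,160,.1),onz(f,316,120.3,.1),'far end of plates')
E
python3 -m pendant '[[[0,0,0.0087,-0.0226,-0.181,0,1],[0,0,0.0087,-0.0226,-0.181,0,1],[0,0,0.0087,-0.0226,-0.181,0,1],[0,0,0.0087,-0.0226,-0.181,0,1],[0,0,0.0087,-0.0226,-0.181,0,1],[0,0,0.0087,-0.0226,-0.181,0,1],[0,0,0.0087,-0.0226,-0.181,0,1],[0,0,0.0087,-0.0226,-0.181,0,1],[0,0,0,0,0,0,1],[0,0,0,0,0,0,1]]]'
python3 - <<'E'
from m import *
f=grab('wrist','wrist4');g=f['frame']
for n,lo,hi in [('yel',(20,100,80),(35,255,255)),('blue',(100,120,40),(125,255,255))]:
    c,a,r=blob(g,lo,hi,(260,80,380,290));bp=cv2.boxPoints(r)
    print(n,c,a,np.array([onz(f,*p,.106) for p in bp])[:,:2].round(4).tolist())
print(proj(f,[.479,-.302,.106]),manip.state()['tool_pos'])
cv2.imwrite('pics/crop4.png',g)
E
```

```text
mouth line [0.5256487  0.08269999 0.1       ] [0.5294371  0.11431082 0.1       ] far end of plates
time: 8.75
tool_pos: [0.4804, -0.3013, 0.2299]
tool_rot: [-0.001, 0.999, 0.051, -0.0]
contact_force: [-0.1, -0.5, -0.3]
gripper_width: 1.004
yel [316.47104247 127.42084942] 777 [[0.4665, -0.2372], [0.4796, -0.2359], [0.4832, -0.269], [0.4697, -0.2704]]
blue [315.96883117 185.57792208] 770 [[0.4707, -0.2808], [0.4835, -0.2795], [0.4878, -0.3189], [0.4745, -0.3202]]
[315.57662473 188.44478356] [ 0.4804339  -0.3009809   0.22998989]
```

View pics/crop4.png

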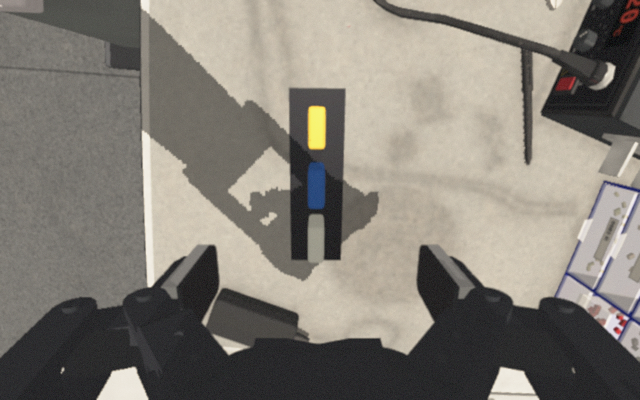

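The handles line up in column 316, and the fingers are centred around 318. I'll descend and grip.

```bash
python3 -m pendant '[[[0,0,0,-0.004,-0.006,-0.1,1],[0,0,0,0,0,-0.18,1],[0,0,0,0,0,-0.16,1],[0,0,0,0,0,-0.1,1],[0,0,0,0,0,-0.06,1],[0,0,0,0,0,-0.028,1],[0,0,0,0,0,0,1]]]'
python3 -m pendant '[[[0,0,0,0,0,0,0],[0,0,0,0,0,0,0],[0,0,0,0,0,0,0],[0,0,0,0,0,0,0],[0,0,0,0,0,0,0],[0,0,0,0,0,0,0],[0,0,0,0,0,0,0],[0,0,0,0,0,0,0]]]'
```

```text
time: 9.68
tool_pos: [0.4794, -0.3036, 0.0738]
tool_rot: [0.0, 0.999, 0.051, 0.0]
contact_force: [-0.1, 0.4, -0.0]
gripper_width: 1.001
time: 10.68
tool_pos: [0.4793, -0.3039, 0.0737]
tool_rot: [0.0, 0.999, 0.051, 0.0]
contact_force: [-0.3, -0.6, 2.4]
gripper_width: 0.155
```

```bash
python3 -m pendant '[[[0,0,0,0,0,0.02,0],[0,0,0,0,0,0.06,0],[0,0,0,0,0,0.1,0],[0,0,0,0,0,0.12,0],[0,0,0,0,0,0.12,0],[0,0,0,0,0,0.12,0],[0,0,0,0,0,0.084,0],[0,0,0,0,0,0,0],[0,0,0,0,0,0,0]]]'
python3 - <<'E'
from m import *
f=grab('wrist','wrist5');s=grab('scene','scene5')
g=s['frame'];p=proj(s,[.4795,-.3027,.2]);print(p)
x,y=(p-[40,30]).astype(int)
a=cv2.resize(f['frame'][100:340,180:460],None,fx=1.4,fy=1.4)
cv2.imwrite('pics/crop5.png',a)
E
```

```text
time: 11.8
tool_pos: [0.4785, -0.3033, 0.228]
tool_rot: [-0.001, 0.999, 0.051, -0.001]
contact_force: [0.4, -0.9, -1.3]
gripper_width: 0.157
[427.79907969 138.38002538]
```

View pics/crop5.png

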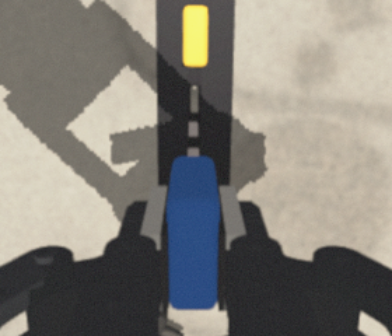

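```bash
python3 -m pendant '[[[0,0,-0.003,0.009,0.07,0,0],[0,0,-0.007,0.0189,0.1545,0,0],[0,0,-0.007,0.0189,0.1545,0,0],[0,0,-0.007,0.0189,0.1545,0,0],[0,0,-0.007,0.0189,0.1545,0,0],[0,0,-0.007,0.0189,0.1545,0,0],[0,0,-0.007,0.0189,0.1545,0,0],[0,0,-0.007,0.0189,0.1545,0,0],[0,0,-0.007,0.0189,0.1545,0,0],[0,0,-0.007,0.0189,0.1545,0,0],[0,0,-0.004,0.0099,0.0845,0,0],[0,0,0,0,0,0,0],[0,0,0,0,0,0,0],[0,0,0,0,0,0,0]]]'
python3 - <<'E'
from m import *
f=grab('wrist','wrist6')
print(proj(f,[.5257,.0838,.1]),proj(f,[.5257,.083,.158]),proj(f,[.5257+.0017,.083+.0139,.158]),manip.state()['tool_pos'])
cv2.imwrite('pics/crop6.png',cv2.resize(f['frame'][100:250,230:400],None,fx=4,fy=4,interpolation=2))
E
```

```text
time: 13.65
tool_pos: [0.5261, 0.0819, 0.2291]
tool_rot: [0.0, 0.998, -0.059, -0.0]
contact_force: [0.5, -0.6, -0.7]
gripper_width: 0.154
[316.49266704 184.05577215] [316.45260255 205.0261561 ] [316.50308343 184.59685341] [0.52619508 0.08190445 0.22925686]
```

View pics/crop6.png

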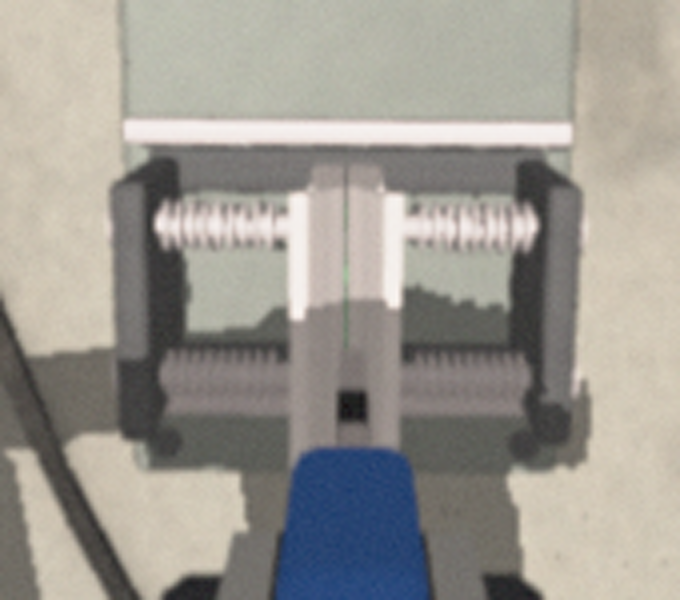

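The blade hangs over the mouth: blade column is about 318 and the gap about 316.6. I'll make a small correction, then lower the tip into the lips.

```bash
python3 -m pendant '[[[0,0,0,-0.003,0.006,-0.03,0],[0,0,0,0,0,-0.06,0],[0,0,0,0,0,-0.06,0],[0,0,0,0,0,-0.06,0],[0,0,0,0,0,-0.04,0],[0,0,0,0,0,-0.02,0],[0,0,0,0,0,0,0]]]'
python3 -m pendant '[[[0,0,0,0,0,-0.016,0],[0,0,0,0,0,-0.016,0],[0,0,0,0,0,-0.008,0],[0,0,0,0,0,0,0]]]'
```

```text
time: 14.58
tool_pos: [0.5255, 0.0841, 0.1615]
tool_rot: [0.0, 0.998, -0.059, -0.0]
contact_force: [0.1, -0.4, -0.3]
gripper_width: 0.153
time: 15.08
tool_pos: [0.5267, 0.084, 0.1535]
tool_rot: [-0.0, 0.998, -0.059, 0.002]
contact_force: [-1.3, 0.4, 5.2]
gripper_width: 0.154
```

```bash
python3 -m pendant '[[[0,0,0,0,0,-0.012,0],[0,0,0,0,0,-0.012,0],[0,0,0,0,0,-0.012,0],[0,0,0,0,0,0,0]]]'
python3 -m pendant '[[[0,0,0,0,0,-0.012,0],[0,0,0,0,0,-0.012,0],[0,0,0,0,0,0,0]]]'
```

```text
time: 15.58
tool_pos: [0.5251, 0.0841, 0.1421]
tool_rot: [-0.0, 0.998, -0.059, -0.001]
contact_force: [0.6, 0.1, 1.0]
gripper_width: 0.156
time: 15.95
tool_pos: [0.5252, 0.0841, 0.1362]
tool_rot: [0.0, 0.998, -0.059, -0.001]
contact_force: [-0.3, 0.1, 1.0]
gripper_width: 0.155
```

```bash
python3 -m pendant '[[[0,0,0,0,0,-0.01,0],[0,0,0,0,0,-0.008,0]]]'
python3 -m pendant '[[[0,0,0,0,0,0,0],[0,0,0,0,0,0,0],[0,0,0,0,0,0,0]]]'
python3 - <<'E'
from m import *
f=grab('wrist','wrist7');s=grab('scene','scene7')
p=proj(s,[.5257,.0838,.1]);print(p,manip.state()['tool_pos'])
x,y=(p-[35,40]).astype(int)
a=cv2.resize(s['frame'][y:y+70,x:x+70],(560,560),interpolation=2)
cv2.imwrite('pics/crop7.png',a)
E
```

```text
time: 16.2
tool_pos: [0.5257, 0.0841, 0.1324]
tool_rot: [-0.0, 0.998, -0.059, 0.0]
contact_force: [0.0, 0.2, 3.2]
gripper_width: 0.157
time: 16.58
tool_pos: [0.5254, 0.0841, 0.132]
tool_rot: [-0.0, 0.998, -0.059, -0.0]
contact_force: [0.3, 0.7, 0.4]
gripper_width: 0.154
[291.83180209 200.63011562] [0.52535334 0.0840713  0.13203633]
```

View pics/crop7.png

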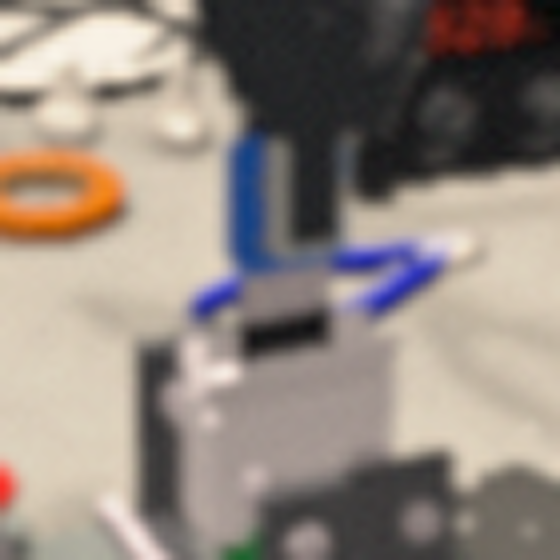

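The black band straddles the plate tops, with about 8 of its 16 mm visible above them. The moving drag was about 3 N. A quick numeric check of the plunger and the other items comes before hand-in.

Run:
```python
from m import *
a=cv2.imread('pics/scene0.png');s=grab('scene')['frame']
for n,im in (('before',a),('now',s)): print(n,blob(im,(0,120,80),(8,255,255),(240,210,262,232))[:2])
a=cv2.imread('pics/top0.png');s=grab('top')['frame']
for n,lo,hi,roi in [('yel',(18,120,80),(35,255,255),(395,215,420,245)),('white',(0,0,170),(180,50,255),(436,215,456,240)),('driver',(0,120,80),(8,255,255),(205,155,245,180)),('pliers',(110,120,60),(130,255,255),(300,140,352,172))]:
    print(n,*[blob(i,lo,hi,roi)[0].round(1) for i in (a,s)])
t=manip.state();print(t['tool_pos'],t['gripper_width'],abs(t['joint_vel']).max(),t['time'])
```

```text
before (array([251.33333333, 220.64102564]), np.int32(78))
now (array([251.37179487, 220.73076923]), np.int32(78))
yel [407.8 230.8] [407.8 230.8]
white [446.8 226.6] [445.3 216.5]
driver [226.4 166.3] [232.3 169.7]
pliers [325.3 161.4] [325.4 161.4]
[0.52536156 0.08406752 0.1320589 ] 0.15494348684671214 0.003049886074892293 16.775
```

The plunger is back up and yellow and the pliers haven't moved, but white and the driver read differently. That could be arm shadow or occlusion, so I'll look.

Run:
```python
from m import *
a=cv2.imread('pics/top0.png');s=grab('top')['frame']
r=lambda i:np.vstack([cv2.resize(i[145:190,195:285],(400,200)),cv2.resize(i[200:250,380:480],(400,200))])
cv2.imwrite('pics/cmp.png',np.hstack([r(a),r(s)]))
```

```text
(no output)
```

View pics/cmp.png

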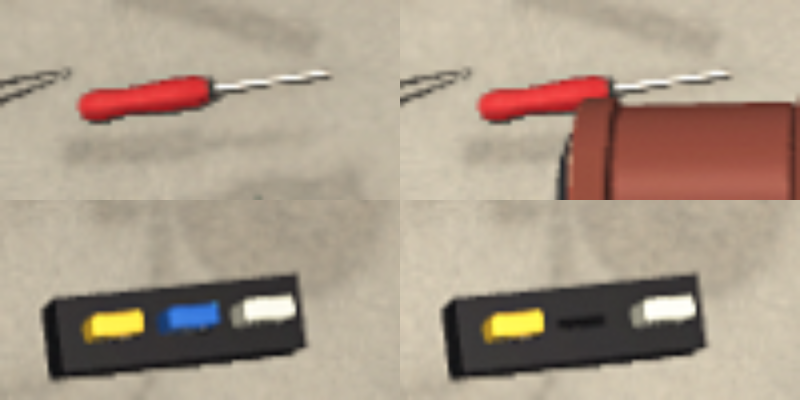

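Nothing was moved. The arm partly hides the driver, and the white reading was a mask artefact. Handing in.

```bash
python3 -c "
from plant import manip
print(manip.job_done())"
```

```text
the job is handed in; nothing more can be done
None
```

I zeroed the tester, slid the blue gauge's blade between the plates and handed the job in still holding it. The hand-in gives no verdict.

- **Plunger:** I pressed it until it stopped moving, with the force rising to about 11 N. In the scene camera it is back at its original position.
- **Depth:** the blade tip is about 38 mm below the plates' top edges, worked out from the arm pose, and about 18 mm above the stop bar. The picture shows the plate tops inside the black band.
- **Fit:** the blade is at the middle of the plates to within about 2 mm and square to them. It dragged with about 3 N while moving. The drag read lower earlier, about 1 N at a pause, and 0.4 N once at rest. I could not measure the force on each plate.
- **Grip:** the fingers are still closed on the handle (opening 0.155) and the arm is at rest.
- **Other items:** the yellow and white gauges and the pliers are where they started. One colour check disagreed for the white gauge and the screwdriver. A side-by-side picture showed neither had moved: the arm hid part of the screwdriver, and the white gauge's reading was probably a fault in the colour mask. I did not check the marker, tweezers, transformer and heat sink one by one.

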